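# Lock the plate carousel's drive hub for transport

## Task

Lock the drive hub of the plate carousel base for transport: turn the steel hub by its grip bar until the keyway slot in its rim faces the lock key, then pull the lock toggle's bat outward against its spring and flip it over the lock gate towards the hub, so that the key runs into the keyway and the bat drops back in, locked, on the hub side. Let go, and leave the plates, tip box and bottle standing where they are.

Things in the scene. Friction and masses are not known exactly. Their poses are not given: they have to be found in the camera images.
- unit: Carousel base unit fixed to the bench: white box with a green band and a dark grey deck, 204 mm (x) by 384 mm (y), deck 60 mm above the bench. Origin at the centre of its underside on the bench, z up; it stays upright but its place and yaw vary. In its frame: hub axis at (0, +90) mm, toggle pivot at (0, -85) mm, 70 mm above the bench; the key slides along +y between them.
- hub_axis (a point): Point on the hub's vertical axis at deck height (60 mm above the bench), fixed to the unit; axes as the unit's.
- hub_grip (a point): Grip point of the hub, on its axis 106 mm above the bench; it turns with the hub. The hub is a flat steel disc 124 mm across, its top 80 mm above the bench; on it stands one upright grey grip bar 84 mm long, 16 mm thick, 44 mm tall (from 80 to 124 mm above the bench). Site axes: y along the bar (the keyway lies on its -y side), x across the bar, z up. Turning takes about 0.1 N m and the hub stays where it is left.
- hub_keyway (a point): Middle of the keyway, at the level of the disc's top (80 mm above the bench), 52 mm from the hub axis; turns with the hub. The keyway is the one slot in the disc's rim: 18 mm wide, 20 mm deep radially, open outward, in line with the grip bar. It is lined up when it lies straight between the hub axis and the lock key.
- hub (a joint): Hub angle in rad: 0 when the keyway faces the key squarely, growing anticlockwise seen from above; it starts between 0.6 and 2.4 and turns from -0.4 to 2.9. The key has 3 mm play each side in the keyway (about 0.05 rad), and a round nose.
- toggle_pivot (a point): Pivot of the lock toggle, 70 mm above the bench, fixed to the unit, axes as the unit's. The toggle swings about the unit's x axis through this point: the bat leans 0.4 rad from upright to -y (away from the hub) at the start, and 0.4 rad to +y (towards the hub) when thrown.
- toggle (a joint): Toggle angle in rad: 0 leaning away from the hub (unlocked), 0.4 upright, 0.8 fully thrown towards the hub (locked). With the bat in, a cross pin behind the steel lock gate stops it after 0.06 rad of play at either end. Drives the key: 22.5 mm of key travel per rad. If the keyway does not face the key, the key strikes the rim at about 0.13 rad and the toggle goes no farther.
- bat_grip (a point): Grip point of the bat, on its long axis 92 mm from the pivot (plus the pull). The bat is the lock toggle's grey handle: a rounded flat paddle 26 mm wide and 18 mm thick, 52 mm long (62 to 114 mm from the pivot), on a steel sleeve. Site axes: z along the bat, outward from the pivot; x is the toggle's hinge axis, along the 18 mm thickness (pinch across it); y along the 26 mm width. No other part stands within 40 mm of the paddle's faces.
- bat (a joint): How far the bat is pulled out along its own axis, m: 0 in (locked), 0.016 at its stop. A spring pulls it in with 5 N at 0 and 10 N at the stop. It must be out by about 0.0105 or more to pass the lock gate (hold it out, 0.013 or so, through the whole flip); do not lean it on the gate while pulling. Let go past the gate, with the toggle fully thrown, it snaps back to 0.
- key_tip (a point): Tip of the steel lock key, a 12 mm wide, 12 mm high bar, 72 mm above the bench, that slides out of the lock block straight at the hub axis; tip 3 mm short of the rim at the start, 15 mm deep in the keyway when locked.
- plates: Bystander: two stacked white microplates, 86 by 128 by 29 mm, loose on the bench; origin at the centre of the underside.
- tipbox: Bystander: grey pipette tip box with clear lid, 83 by 123 by 63 mm, loose; origin at the centre of the underside.
- bottle: Bystander: white bottle, 68 mm across, 150 mm tall, loose; origin at the centre of the underside.

How it is judged (in metres and radians):
On the way, in this order (a step that is already met when the one before it is completed fails the run):
1. the hub is turned until its keyway faces the key (within 0.15 rad), the toggle still unlocked (value of joint hub between -0.15 and 0.15 rad and value of joint toggle below 0.2 rad), for 0.2 s.
2. the bat is pulled out at least 9 mm along its axis (value of joint bat above 0.009 m), for 0.05 s.
At the end, for the whole second after the job is handed in: The toggle is thrown to the hub side (at least 0.70 of 0.80 rad) and at rest, the bat has dropped back in (within 3 mm), the hub's keyway faces the key (within 0.08 rad) and the key's tip is at least 10.5 mm deep in the keyway (value of joint toggle above 0.7 rad and value of joint bat below 0.003 m and value of joint hub between -0.08 and 0.08 rad and y of key_tip in the frame of hub_axis above -0.0515 m and velocity of joint toggle between -0.05 and 0.05 rad/s); the robot touches nothing.
It fails at once if the plates, tip box or bottle are pushed more than 25 mm from their places, or the bottle is tipped (distance of any of plates, tipbox, bottle from where it was at the start of the episode above 0.025 m or angle between bottle's own z axis and vertical above 0.3 rad).
It also fails if it takes over 72 s, if anything falls off the work surface, if the arm or the gripper's body presses on something with over 40 N, if the wrist force passes 120 N, or if a joint passes its speed limit or range.

## Robot

A 7-joint arm with a two-finger parallel gripper is mounted at the origin on the work surface. World frame = base frame: x ahead of the robot, y to its left, z up, the work surface at z = 0. Lengths are in mm, angles in rad, forces in N, time in s.
With the tool pointing down it reaches from about 400 to 875 mm from the base axis. Payload 4.4 kg.
Tool frame: the origin (TCP) lies at the very end of the fingers, on their centre line; the grasp point (between the pads) lies 19 mm behind it; y points along the fingers, x is the direction in which the jaws open and shut, and the axes are right-handed (so a half turn about y gives the same grasp; the last joint's range is limited). The gripper opens to 85 mm and grips with 20 to 120 N. Pads are 22 mm wide; open, the fingers measure 114 mm over their backs; the gripper's body (76 mm by 85 mm) begins 54 mm behind the grasp point. The pads swing forward as they close: fully open they stand 13 mm farther back than shut.
Start: joints at [1.102, 0.628, 0.038, 1.517, -0.027, 0.996, -0.02], TCP at [254.825, -597.981, 231.313] pointing down, gripper open.
Joint ranges: [-3.06, 3.06], [-0.37, 2.12], [-1.25, 1.32], [0.18, 2.47], [-1.1, 4.24], [0.23, 1.98], [-2.94, 2.94]. Speed limits (rad/s): [2.57, 2.57, 3.14, 3.14, 3.14, 3.14, 3.14].

## Interface

Orientations are given as [roll, pitch, yaw] about the fixed x, y, z axes, in that order (R = Rz(yaw) Ry(pitch) Rx(roll)).
In Python, from cell import readout, eyes, finish_job gives the robot as it stands. The module is installed in compiled form; this text tells all that it offers.
- The arm moves only by the tool apply_moves, never from a script. Its argument "commands" is a list that holds one entry, the list of rows, each a list of 6 numbers: the shift along the tool's x, y, z in units of 0.04 m (1.0 is 0.04 m), then the turn, a rotation vector about the tool's x, y, z in units of 5 degrees (1.0 is 5 degrees). A call has 1 to 8 rows; each row shifts and turns the pose as measured when the row begins, along the tool's axes as they then stand; what a row does not reach is not made up. A row lasts 1/12 s, in which the tool goes at most 41.7 mm and 7.16 degrees, less where a joint would pass 70% of its speed; a pose out of reach is approached as far as the arm can. A call with a number of a shift or a turn outside -1 to 1 is refused whole. A call with a gripper value outside its range is refused whole. "claw" is the finger opening in mm, from 0 to 85.4, set as the call begins (left out, the last holds). The fingers move at their own pace and stop on an object; the grip force is fixed at half the most. Time passes only in rows, so rows that do not move let the fingers close. It gives the time, the measured TCP pose, the force and the opening at its end, in the units of the state.
- readout.read_state(): the state, without advancing time (a new reading comes with each control period).
- eyes.get_image(name): name is "side" or "top" or "wrist"; returns a dict with "image" (480x640x3 uint8, red, green, blue), "mtx" (3x3 intrinsics, pixels), "rvec" (rotation vector, rad) and "tvec" (3), from world to camera coordinates, as OpenCV has them. Camera axes: x right, y down, z forward; pixel columns grow to the right and rows downward; lengths in mm; the calibration is good to about 2 mm. The wrist camera is an equidistant fisheye: a pixel r from the principal point sees the ray r / f radians off the axis. A picture is of the moment at which its call begins. There is no depth.
- finish_job(): hands the job in, once; it reports no verdict.
The state is a dict: "clock": time; "qpos": joint angles; "qd": joint speeds; "tau": joint torques, N m; "eef_pos": TCP position; "tool_rot": TCP orientation; "force": force on the tool from outside, world axes, zero at the start; "torque": the same for the moment, N m; "width": finger opening in mm.
Only numpy, scipy, OpenCV 4.12 (cv2) and the standard library are available. Lean on these libraries where they do the work, as an engineer would, in place of code of your own. Each camera call takes 0.05 s, during which the arm holds its last target. There are 200 camera calls.

## Working session

There is one attempt and no reset: what is moved stays moved. The work goes in short steps, Python scripts to look and compute and a tool call to move; the robot and the scene stay as the last step left them, time stands still between calls to the robot, and variables do not carry over. Pictures are saved under pics/ and viewed, about 8 in all and at most 12, crops included, and the job is handed in when it is done.

Besides the shell and the picture viewer there is one more tool, called after "Emit:" as a command line: name --argument value ..., lists and objects as JSON in quotes. apply_moves: Moves the arm, as the interface text tells. Shifts and turns lie within -1 to 1; 1 stands for 0.04 m of shift or 5 degrees of turn. Its arguments: {"type":"object","properties":{"commands":{"type":"array"},"claw":{"type":"number"}},"required":["commands"]}

```bash
mkdir -p pics; python3 - <<'E'
from cell import readout, eyes
import cv2,pickle
print(readout.read_state())
d={}
for n in("side","top","wrist"):
    r=eyes.get_image(n);d[n]=r
    cv2.imwrite(f"pics/{n}0.png",r["image"][:,:,::-1])
    print(n,r["mtx"].tolist(),r["rvec"],r["tvec"])
pickle.dump(d,open("v0.pkl","wb"))
E
```

```text
{'clock': 0.0, 'qpos': array([ 1.1021838 ,  0.62937752,  0.03843033,  1.51836919, -0.02701701,
        0.99632008, -0.02001747]), 'qd': array([-0.00133027,  0.00020469,  0.00029025, -0.00018532,  0.00033173,
        0.00298433,  0.00104554]), 'tau': array([ 9.73326351e-04, -5.63389850e+01,  1.22686554e+00, -1.93441683e+01,
        1.11766104e-02,  1.07945694e-02,  5.45284649e-05]), 'eef_pos': array([ 254.59205015, -597.37333971,  230.3681672 ]), 'tool_rot': array([-1.57080297,  0.00195663, -1.16800116]), 'force': array([-0.35114857,  0.2146831 ,  0.09353702]), 'torque': array([-0.02633709,  0.014426  , -0.04876643]), 'width': 85.93092826394762}
side [[445.0623598410987, 0.0, 325.103069818035], [0.0, 445.0623598410987, 243.58131683058352], [0.0, 0.0, 1.0]] [ 2.17383016 -0.103479    0.02592543] [-580.61619528  189.00126599  893.97399524]
top [[459.95035813791515, 0.0, 321.99463119366607], [0.0, 459.95035813791515, 238.5889576595228], [0.0, 0.0, 1.0]] [ 2.20823938 -2.17859661  0.11132523] [ 28.37695794 579.19888759 941.1082487 ]
wrist [[371.64829954431775, 0.0, 317.6253597049673], [0.0, 371.64829954431775, 238.76974224155637], [0.0, 0.0, 1.0]] [-2.43013764  1.60615312  0.21648206] [-648.82467907  -34.12475723  377.73887299]
```

View pics/side0.png

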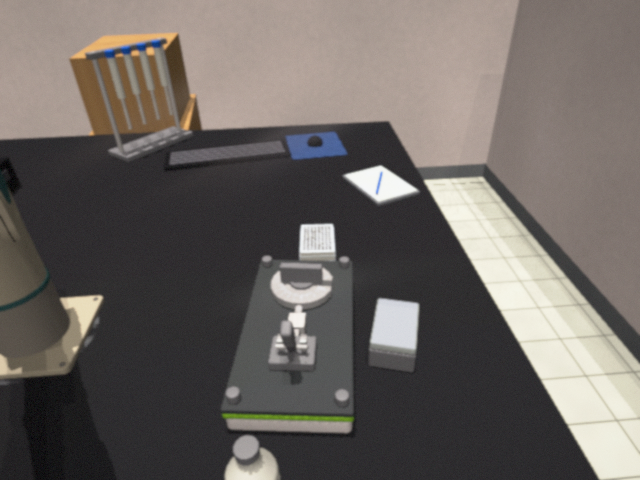

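View pics/top0.png

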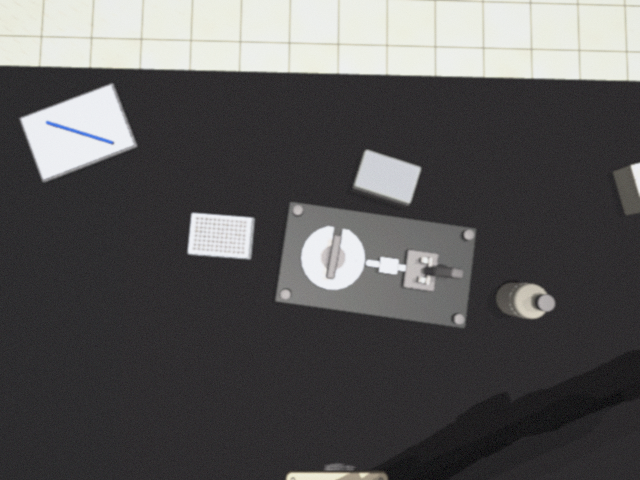

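Side view: unit in the middle, with hub around (302,285), bat around (290,335) and bottle at (250,465). Top view: hub at (333,257), keyway up around (337,230), bat pointing right to (460,272). I'll zoom in for precise pixels.

```bash
python3 - <<'E'
import cv2,pickle,numpy as np
d=pickle.load(open("v0.pkl","rb"))
t=d["top"]["image"][195:335,270:480];s=d["side"]["image"][250:435,220:365]
a=cv2.resize(t,None,fx=3.8,fy=3.8,interpolation=cv2.INTER_CUBIC)[:,:,::-1]
cv2.imwrite("pics/z1.png",a)
b=cv2.resize(s,None,fx=3.2,fy=3.2,interpolation=cv2.INTER_CUBIC)[:,:,::-1]
cv2.imwrite("pics/z2.png",b);print(a.shape,b.shape)
E
```

```text
(532, 798, 3) (592, 464, 3)
```

View pics/z1.png

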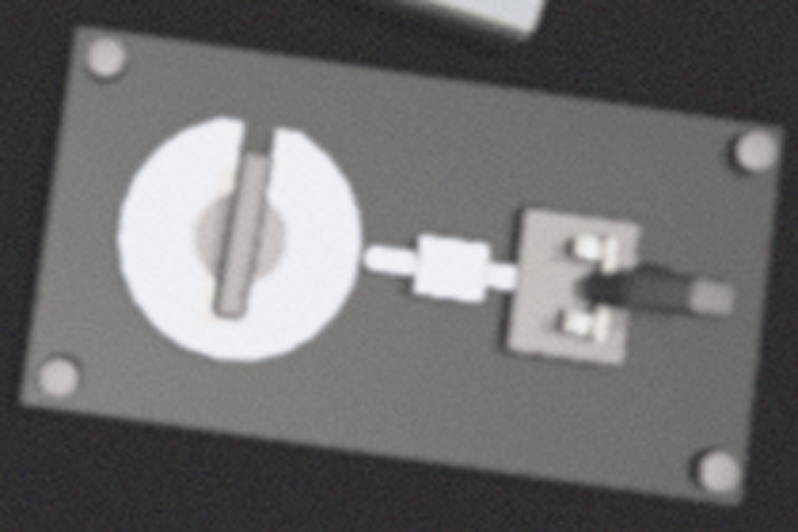

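View pics/z2.png

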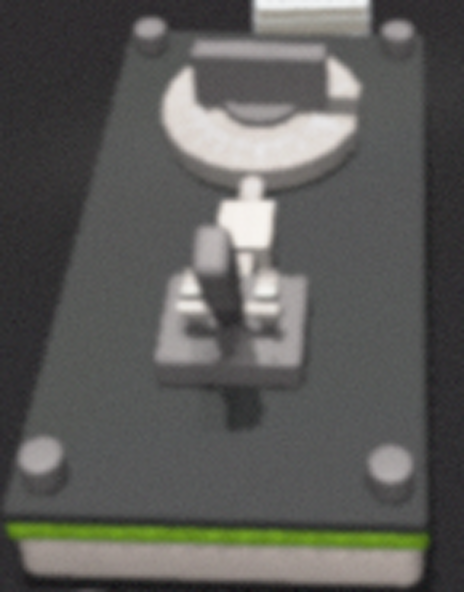

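```bash
cat >h.py <<'E'
import numpy as np,cv2,pickle
from scipy.optimize import least_squares
from scipy.spatial.transform import Rotation as R
def proj(c,P): return cv2.projectPoints(np.array(P,float).reshape(-1,1,3),c["rvec"],c["tvec"],c["mtx"],None)[0][:,0]
def tri(c1,p1,c2,p2):
    M=[c["mtx"]@np.c_[cv2.Rodrigues(c["rvec"])[0],c["tvec"].ravel()] for c in(c1,c2)]
    X=cv2.triangulatePoints(M[0],M[1],np.array(p1,float).reshape(2,1),np.array(p2,float).reshape(2,1));return(X[:3]/X[3]).ravel()
def W(pose,P): return R.from_euler("z",pose[2]).apply(np.array(P,float).reshape(-1,3))+[pose[0],pose[1],0]
E
cat >m.py <<'E'
from h import *
d=pickle.load(open("v0.pkl","rb"));T,S=d["top"],d["side"]
f=lambda p,s,o:(np.array(p)+.5)/s-.5+o
t=f([(78,28),(22,404),(783,127),(742,504),(712,298),(243,236)],3.8,[270,195])
# side: same order: x+ y+, x- y+, x+ y-, x- y- , bat tip, bar top centre
s=f([(422,36),(132,32),(427,520),(8,515),(212,236),(261,51)],3.2,[220,250])
for a,b in zip(t,s): print(tri(T,a,S,b).round(1))
C=[(102,192,60),(-102,192,60),(102,-192,60),(-102,-192,60)]
g=lambda p:np.r_[(proj(T,W(p,C))-t[:4]).ravel(),(proj(S,W(p,C))-s[:4]).ravel()]
r=least_squares(g,[600,0,0],loss="soft_l1");print(r.x,r.fun.round(1));p=r.x
for n,q in dict(hub=(0,90,124),tip=(0,-85-114*np.sin(.4),70+114*np.cos(.4)),pivot=(0,-85,70)).items(): print(n,W(p,q).round(1))
# hub angle from bar ends (top z=124)
e=f([(257,155),(229,318)],3.8,[270,195])
def back(c,px,z):
    Rm=cv2.Rodrigues(c["rvec"])[0];o=-Rm.T@c["tvec"].ravel();v=Rm.T@np.linalg.inv(c["mtx"])@np.r_[px,1];return o+v*(z-o[2])/v[2]
A,B=[back(T,x,124) for x in e];u=A-B;print(A,B,"len",np.linalg.norm(u),"keydir yaw",np.arctan2(u[1],u[0]),"hub",np.arctan2(u[1],u[0])-p[2]+np.pi/2)
print("bottle?",back(T,[544,303],150),back(S,[246,448],150))
pickle.dump(p,open("p.pkl","wb"))
E
python3 m.py
```

```text
[649.9 102.3  61.7]
[451.1 127.9  62.9]
[ 602.3 -273.9   62.9]
[ 404.  -250.1   60.9]
[ 510.5 -196.9  181.4]
[538.5  16.6 123.7]
[526.90590991 -72.16136295 -12.69164967] [-1.6 -1.5 -1.5  0.3  0.2 -1.1 -0.3  0.3  0.2 -0.3 -0.7  0.2  0.8  2.
 -2.5  0.4]
hub [[538.2  17.1 124. ]]
tip [[ 510.7 -200.5  175. ]]
pivot [[ 516.3 -156.5   70. ]]
[577.21265051  10.07391383 124.        ] [496.95841291  22.99110309 124.        ] len 81.28712340215178 keydir yaw -0.15958468764695133 hub 14.1028613133534
bottle? [ 457.30513333 -365.64984097  150.        ] [ 459.64917869 -368.86043956  150.        ]
```

The fit residuals are about 2 px, and the triangulated heights of 61–63, 124 and 181 compare with 60, 124 and 175 expected. The unit is at (527,-72) with yaw -0.125, and the hub angle is about 1.54. Next I'll plan the approach to the hub bar.

```bash
cat >pl.py <<'E'
from h import *
from cell import readout
def down(psi,tilt=0.):  # jaw yaw, tilt about jaw axis (tool x)
    return R.from_euler("z",psi)*R.from_euler("x",-np.pi/2+tilt)
def plan(pos,rot,n=None,mm=36,deg=4.8,show=8):
    s=readout.read_state();p=s["eef_pos"];r=R.from_euler("xyz",s["tool_rot"])
    dv=(r.inv()*rot).as_rotvec();d=np.array(pos)-p
    n=n or int(max(1,np.ceil(np.linalg.norm(d)/mm),np.ceil(np.degrees(np.linalg.norm(dv))/deg)))
    print("t",s["clock"],"pos",p.round(1),"jaw yaw",round(np.arctan2(*r.as_matrix()[[1,0],0]),3),"F",s["force"].round(1),"w",round(s["width"],1),"dist",d.round(1),np.degrees(dv).round(2),"rows",n)
    out=[]
    for i in range(min(n,show)):
        ri=r*R.from_rotvec(dv*i/n)
        out.append([float(x) for x in np.r_[ri.inv().apply(d/n)/40,np.degrees(dv)/n/5].round(2)])
    print(out)
E
python3 -c "
from pl import *
plan([538.3,16.9,230],down(1.411))"
```

```text
t 0.15 pos [ 254.6 -597.5  230.6] jaw yaw -1.168 F [ 1.3 -0.2 -0.2] w 85.4 dist [ 2.837e+02  6.144e+02 -6.000e-01] [-1.1000e-01 -1.4777e+02 -3.0000e-02] rows 31
[[-0.37, 0.0, 0.4, -0.0, -0.95, -0.0], [-0.33, 0.0, 0.43, -0.0, -0.95, -0.0], [-0.29, 0.0, 0.46, -0.0, -0.95, -0.0], [-0.25, 0.0, 0.48, -0.0, -0.95, -0.0], [-0.21, 0.0, 0.5, -0.0, -0.95, -0.0], [-0.17, 0.0, 0.52, -0.0, -0.95, -0.0], [-0.13, 0.0, 0.53, -0.0, -0.95, -0.0], [-0.08, 0.0, 0.54, -0.0, -0.95, -0.0]]
```

Emit:
apply_moves --commands '[[[-0.37, 0, 0.4, 0, -0.95, 0], [-0.33, 0, 0.43, 0, -0.95, 0], [-0.29, 0, 0.46, 0, -0.95, 0], [-0.25, 0, 0.48, 0, -0.95, 0], [-0.21, 0, 0.5, 0, -0.95, 0], [-0.17, 0, 0.52, 0, -0.95, 0], [-0.13, 0, 0.53, 0, -0.95, 0], [-0.08, 0, 0.54, 0, -0.95, 0]]]' --claw 85

```text
clock: 0.82
eef_pos: [323.5, -436.7, 227.0]
tool_rot: [-1.573, 0.006, -0.485]
force: [1.2, 0.4, -0.7]
width: 85.2
```

```bash
python3 -c "
from pl import *
plan([538.3,16.9,230],down(1.411))
print(readout.read_state()['qpos'])"
```

```text
t 0.8167 pos [ 323.5 -436.7  227. ] jaw yaw -0.485 F [ 1.2  0.4 -0.7] w 85.2 dist [214.8 453.6   3. ] [  -0.24 -108.62   -0.39] rows 23
[[-0.02, -0.0, 0.55, -0.0, -0.94, -0.0], [0.02, -0.0, 0.55, -0.0, -0.94, -0.0], [0.07, -0.0, 0.54, -0.0, -0.94, -0.0], [0.11, -0.0, 0.53, -0.0, -0.94, -0.0], [0.15, -0.0, 0.52, -0.0, -0.94, -0.0], [0.2, -0.0, 0.51, -0.0, -0.94, -0.0], [0.24, -0.0, 0.49, -0.0, -0.94, -0.0], [0.28, -0.0, 0.47, -0.0, -0.94, -0.0]]
[ 0.98399947  0.48568044 -0.15509185  1.81445702  0.10200743  0.85400779
  0.29435006]
```

Emit:
apply_moves --commands '[[[-0.02, 0, 0.55, 0, -0.95, 0], [0.02, 0, 0.55, 0, -0.95, 0], [0.07, 0, 0.54, 0, -0.95, 0], [0.11, 0, 0.53, 0, -0.95, 0], [0.15, 0, 0.52, 0, -0.95, 0], [0.2, 0, 0.51, 0, -0.95, 0], [0.24, 0, 0.49, 0, -0.95, 0], [0.28, 0, 0.47, 0, -0.95, 0]]]'

```text
clock: 1.48
eef_pos: [397.2, -268.9, 225.8]
tool_rot: [-1.567, 0.008, 0.212]
force: [0.0, 0.3, -0.7]
width: 84.9
```

Emit:
apply_moves --commands '[[[0.32, 0, 0.45, 0, -0.95, 0], [0.35, 0, 0.42, 0, -0.95, 0], [0.38, 0, 0.39, 0, -0.95, 0], [0.42, 0, 0.36, 0, -0.95, 0], [0.45, 0, 0.32, 0, -0.95, 0], [0.47, 0, 0.28, 0, -0.95, 0], [0.5, 0, 0.24, 0, -0.95, 0], [0.52, 0, 0.2, 0, -0.95, 0]]]'

```text
clock: 2.15
eef_pos: [465.5, -98.0, 224.9]
tool_rot: [-1.562, 0.006, 0.908]
force: [1.1, -0.5, 0.7]
width: 84.9
```

```bash
python3 -c "
from pl import *
plan([538.3,16.9,200],down(1.411))
print(readout.read_state()['qpos'])"
```

```text
t 2.15 pos [465.5 -98.  224.9] jaw yaw 0.908 F [ 1.1 -0.5  0.7] w 84.9 dist [ 72.8 114.9 -24.9] [ -0.6  -28.84  -0.19] rows 7
[[0.48, 0.09, 0.05, -0.02, -0.82, -0.01], [0.49, 0.09, 0.01, -0.02, -0.82, -0.01], [0.49, 0.09, -0.02, -0.02, -0.82, -0.01], [0.48, 0.09, -0.06, -0.02, -0.82, -0.01], [0.48, 0.09, -0.09, -0.02, -0.82, -0.01], [0.47, 0.09, -0.13, -0.02, -0.82, -0.01], [0.46, 0.09, -0.16, -0.02, -0.82, -0.01]]
[ 0.56125585  0.44451367 -0.57752942  1.97544     0.32447856  0.82430973
  0.71000099]
```

Emit:
apply_moves --commands '[[[0.5, 0.09, 0.05, -0.02, -0.83, 0], [0.5, 0.09, 0.01, -0.02, -0.83, 0], [0.5, 0.09, -0.02, -0.02, -0.83, 0], [0.5, 0.09, -0.06, -0.02, -0.83, 0], [0.5, 0.09, -0.09, -0.02, -0.83, 0], [0.48, 0.09, -0.13, -0.02, -0.83, 0], [0.46, 0.09, -0.16, -0.02, -0.83, 0], [0, 0, 0, 0, 0, 0]]]'

```text
clock: 2.82
eef_pos: [542.1, 32.0, 197.4]
tool_rot: [-1.572, 0.001, 1.449]
force: [0.2, 0.3, -0.1]
width: 84.7
```

```bash
python3 - <<'E'
from pl import *
from cell import eyes
plan([538.3,16.9,88],down(1.411))
print(readout.read_state()['qpos'])
w=eyes.get_image("wrist");pickle.dump(w,open("w1.pkl","wb"))
cv2.imwrite("pics/w1.png",w["image"][:,:,::-1])
p=pickle.load(open("p.pkl","rb"));K=w["mtx"]
def fe(P):
    c=cv2.Rodrigues(w["rvec"])[0]@np.array(P)+w["tvec"].ravel()
    th=np.arctan2(np.hypot(c[0],c[1]),c[2]);return K[0,0]*th*c[:2]/np.hypot(c[0],c[1])+K[:2,2]
for P in [(577.2,10.1,124),(497,23,124)]+[tuple(x) for x in W(p,[(0,-85-114*np.sin(.4),70+114*np.cos(.4)),(102,192,60),(-102,192,60)])]: print(P,fe(P).round())
E
```

```text
t 2.8167 pos [542.1  32.  197.4] jaw yaw 1.449 F [ 0.2  0.3 -0.1] w 84.7 dist [  -3.8  -15.1 -109.4] [ 0.09  2.15 -0.05] rows 4
[[-0.1, 0.68, 0.01, 0.0, 0.11, -0.0], [-0.1, 0.68, 0.01, 0.0, 0.11, -0.0], [-0.1, 0.68, 0.01, 0.0, 0.11, -0.0], [-0.1, 0.68, 0.01, 0.0, 0.11, -0.0]]
[ 0.3326084   0.59620844 -0.68116207  1.84388224  0.48228456  0.87152054
  0.86572885]
(577.2, 10.1, 124) [290. 307.]
(497, 23, 124) [293. 180.]
(np.float64(510.73795976033756), np.float64(-200.54097451197555), np.float64(175.0009533163289)) [-27. 266.]
(np.float64(652.0972285990198), np.float64(105.5888374026768), np.float64(60.0)) [415. 338.]
(np.float64(449.69600987459216), np.float64(131.07896605802907), np.float64(60.0)) [432.  95.]
```

View pics/w1.png

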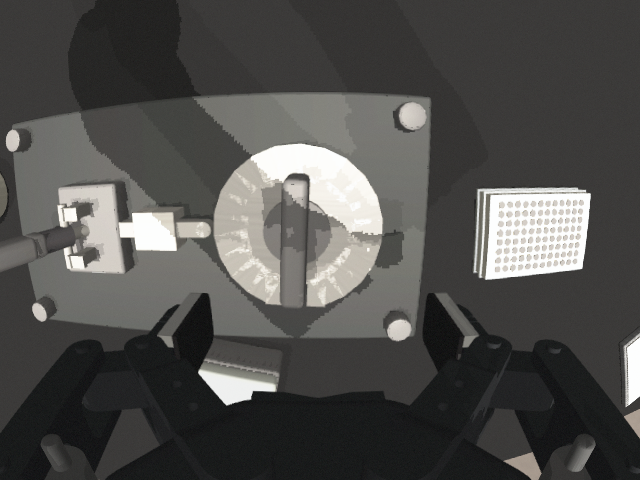

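The wrist view shows the bar's top ends at (293,305) and (295,178), against predictions of (290,307) and (293,180). That agrees to about 1–2 mm. Descending to the bar.

Emit:
apply_moves --commands '[[[-0.4, 0, 0.02, 0, 0.43, 0], [0, 0.7, 0, 0, 0, 0], [0, 0.7, 0, 0, 0, 0], [0, 0.7, 0, 0, 0, 0], [0, 0.5, 0, 0, 0, 0], [0, 0, 0, 0, 0, 0]]]'

```text
clock: 3.37
eef_pos: [536.7, -1.5, 91.7]
tool_rot: [-1.575, 0.013, 1.38]
force: [-0.4, -0.9, 0.0]
width: 85.3
```

```bash
python3 -c "
from pl import *
plan([538.5,17.4,88],down(1.411))"
```

```text
t 3.3667 pos [536.7  -1.5  91.7] jaw yaw 1.38 F [-0.4 -0.9  0. ] w 85.3 dist [ 1.8 18.9 -3.7] [ 0.21 -1.78 -0.72] rows 1
[[0.47, 0.09, 0.05, 0.04, -0.36, -0.14]]
```

Emit:
apply_moves --commands '[[[0.25, 0.05, 0.02, 0, -0.2, 0], [0, 0, 0, 0, 0, 0], [0, 0, 0, 0, 0, 0], [0, 0, 0, 0, 0, 0]]]'

```text
clock: 3.7
eef_pos: [537.8, 4.1, 92.0]
tool_rot: [-1.576, 0.016, 1.39]
force: [1.0, -0.2, -0.7]
width: 85.2
```

```bash
python3 -c "
from pl import *
plan([538.5,17.4,88],down(1.411))"
```

```text
t 3.7 pos [537.8   4.1  92. ] jaw yaw 1.39 F [ 1.  -0.2 -0.7] w 85.2 dist [ 0.7 13.3 -4. ] [ 0.28 -1.22 -0.9 ] rows 1
[[0.33, 0.09, 0.04, 0.06, -0.24, -0.18]]
```

Emit:
apply_moves --commands '[[[0.25, 0.07, 0.02, 0, -0.2, -0.15], [0.2, 0.05, 0.02, 0, -0.1, -0.1], [0, 0, 0, 0, 0, 0], [0, 0, 0, 0, 0, 0]]]'

```text
clock: 4.03
eef_pos: [541.7, 24.3, 89.7]
tool_rot: [-1.582, -0.01, 1.418]
force: [-0.4, 0.7, 0.3]
width: 85.2
```

```bash
python3 -c "
from pl import *
plan([538.5,17.4,88],down(1.411))"
```

```text
t 4.0333 pos [541.7  24.3  89.7] jaw yaw 1.418 F [-0.4  0.7  0.3] w 85.2 dist [-3.2 -6.9 -1.7] [0.62 0.41 0.57] rows 1
[[-0.18, 0.04, 0.05, 0.12, 0.08, 0.11]]
```

Emit:
apply_moves --commands '[[[-0.1, 0.02, 0.03, 0.06, 0.05, 0.06], [-0.1, 0.02, 0.03, 0.06, 0.03, 0.05], [0, 0, 0, 0, 0, 0], [0, 0, 0, 0, 0, 0]]]'

```text
clock: 4.37
eef_pos: [537.7, 16.2, 88.0]
tool_rot: [-1.57, 0.001, 1.411]
force: [-0.2, 0.0, 0.5]
width: 84.9
```

```bash
python3 -c "
from pl import *
plan([538.5,17.4,88],down(1.411))"
```

```text
t 4.3667 pos [537.7  16.2  88. ] jaw yaw 1.411 F [-0.2  0.   0.5] w 84.9 dist [ 0.8  1.2 -0. ] [-0.04  0.01 -0.06] rows 1
[[0.03, 0.0, -0.01, -0.01, 0.0, -0.01]]
```

Good. Closing on the bar.

Emit:
apply_moves --commands '[[[0.03, 0, 0, 0, 0, 0], [0, 0, 0, 0, 0, 0], [0, 0, 0, 0, 0, 0], [0, 0, 0, 0, 0, 0], [0, 0, 0, 0, 0, 0], [0, 0, 0, 0, 0, 0], [0, 0, 0, 0, 0, 0], [0, 0, 0, 0, 0, 0]]]' --claw 0

```text
clock: 5.03
eef_pos: [537.8, 17.2, 88.0]
tool_rot: [-1.57, 0.001, 1.41]
force: [-0.2, 0.7, -0.2]
width: 15.0
```

```bash
python3 -c "
from pl import *
plan([538.5,17.4,88],down(-.1254))
print(readout.read_state()['qpos'])"
```

```text
t 5.0333 pos [537.8  17.2  88. ] jaw yaw 1.41 F [-0.2  0.7 -0.2] w 15.0 dist [0.7 0.2 0. ] [ 1.000e-02  8.799e+01 -9.000e-02] rows 19
[[0.0, -0.0, -0.0, 0.0, 0.93, -0.0], [0.0, -0.0, -0.0, 0.0, 0.93, -0.0], [0.0, -0.0, -0.0, 0.0, 0.93, -0.0], [0.0, -0.0, -0.0, 0.0, 0.93, -0.0], [0.0, -0.0, -0.0, 0.0, 0.93, -0.0], [0.0, -0.0, -0.0, 0.0, 0.93, -0.0], [0.0, -0.0, -0.0, 0.0, 0.93, -0.0], [0.0, -0.0, -0.0, 0.0, 0.93, -0.0]]
[ 0.26889834  0.73639353 -0.54752627  1.94194618  0.62722433  0.63976073
  0.72772836]
```

Emit:
apply_moves --commands '[[[0, 0, 0, 0, 0.4, 0], [0, 0, 0, 0, 0.6, 0], [0, 0, 0, 0, 0.6, 0], [0, 0, 0, 0, 0.6, 0], [0, 0, 0, 0, 0.6, 0], [0, 0, 0, 0, 0.6, 0]]]'

```text
clock: 5.53
eef_pos: [537.9, 17.4, 88.0]
tool_rot: [-1.57, 0.001, 1.104]
force: [0.1, -0.5, -0.2]
width: 15.0
```

```bash
python3 -c "
from pl import *
plan([538.2,17.2,88],down(-.1254),show=1)
s=readout.read_state();print(s['torque'],s['qpos'])"
```

```text
t 5.5333 pos [537.9  17.4  88. ] jaw yaw 1.104 F [ 0.1 -0.5 -0.2] w 15.0 dist [ 0.3 -0.2  0. ] [ 1.000e-02  7.045e+01 -5.000e-02] rows 15
[[-0.0, -0.0, -0.0, 0.0, 0.94, -0.0]]
[0.05809755 0.03139976 0.14726252] [ 0.21780033  0.71906056 -0.4651683   1.94355519  0.54599315  0.60625482
  0.49763557]
```

Emit:
apply_moves --commands '[[[0, 0, 0, 0, 0.8, 0], [0, 0, 0, 0, 0.8, 0], [0, 0, 0, 0, 0.8, 0], [0, 0, 0, 0, 0.8, 0], [0, 0, 0, 0, 0.8, 0], [0, 0, 0, 0, 0.8, 0], [0, 0, 0, 0, 0.8, 0], [0, 0, 0, 0, 0.8, 0]]]'

```text
clock: 6.2
eef_pos: [538.2, 17.6, 88.0]
tool_rot: [-1.572, 0.0, 0.523]
force: [0.2, -0.6, 0.0]
width: 15.3
```

Emit:
apply_moves --commands '[[[0, 0, 0, 0, 0.8, 0], [0, 0, 0, 0, 0.8, 0], [0, 0, 0, 0, 0.8, 0], [0, 0, 0, 0, 0.8, 0], [0, 0, 0, 0, 0.7, 0], [0, 0, 0, 0, 0.6, 0], [0, 0, 0, 0, 0.4, 0], [0, 0, 0, 0, 0.2, 0]]]'

```text
clock: 6.87
eef_pos: [538.5, 17.7, 88.0]
tool_rot: [-1.572, -0.001, 0.058]
force: [-0.3, -0.3, 0.4]
width: 15.9
```

```bash
python3 -c "
from pl import *
plan([538.2,17.2,88],down(-.1254),show=1)
s=readout.read_state();print(s['torque'],s['qpos'])"
```

```text
t 6.8667 pos [538.5  17.7  88. ] jaw yaw 0.058 F [-0.3 -0.3  0.4] w 15.9 dist [-0.3 -0.5  0. ] [ 0.09 10.5   0.05] rows 3
[[-0.0, -0.0, -0.0, 0.01, 0.7, 0.0]]
[0.06530506 0.07358493 0.07448069] [ 0.03186845  0.68344048 -0.17890643  1.94865312  0.2282864   0.52812279
 -0.24762883]
```

Emit:
apply_moves --commands '[[[0, 0, 0, 0, 0.5, 0], [0, 0, 0, 0, 0.5, 0], [0, 0, 0, 0, 0.5, 0], [0, 0, 0, 0, 0.4, 0], [0, 0, 0, 0, 0.2, 0], [0, 0, 0, 0, 0, 0], [0, 0, 0, 0, 0, 0]]]'

```text
clock: 7.45
eef_pos: [538.7, 17.7, 88.0]
tool_rot: [-1.572, -0.001, -0.132]
force: [-0.4, -0.7, 1.1]
width: 15.3
```

```bash
python3 -c "
from pl import *
plan([538.2,17.2,88],down(-.1254),show=1)"
```

```text
t 7.45 pos [538.7  17.7  88. ] jaw yaw -0.132 F [-0.4 -0.7  1.1] w 15.3 dist [-0.5 -0.5  0. ] [ 0.09 -0.4   0.06] rows 1
[[-0.01, -0.0, -0.01, 0.02, -0.08, 0.01]]
```

Emit:
apply_moves --commands '[[[0, 0, 0, 0, 0, 0], [0, 0, 0, 0, 0, 0], [0, 0, 0, 0, 0, 0], [0, 0, 0, 0, 0, 0], [0, 0, 0, 0, 0, 0]]]' --claw 85

```text
clock: 7.87
eef_pos: [538.5, 18.1, 87.9]
tool_rot: [-1.572, -0.001, -0.13]
force: [0.5, 0.1, -1.1]
width: 75.1
```

Emit:
apply_moves --commands '[[[0, -0.4, 0, 0, 0, 0], [0, -0.8, 0, 0, 0, 0], [0, -0.8, 0, 0, 0, 0], [0, -0.8, 0, 0, 0, 0], [0, -0.5, 0, 0, 0, 0], [0, 0, 0, 0, 0, 0], [0, 0, 0, 0, 0, 0], [0, 0, 0, 0, 0, 0]]]'

```text
clock: 8.53
eef_pos: [537.1, 18.6, 224.4]
tool_rot: [-1.572, 0.003, -0.129]
force: [0.8, -0.5, -0.4]
width: 84.7
```

```bash
python3 - <<'E'
from pl import *
from cell import eyes
s=readout.read_state();print(s["eef_pos"],s["tool_rot"],s["qpos"])
w=eyes.get_image("wrist");pickle.dump(w,open("w2.pkl","wb"))
v=cv2.undistortImagePoints if 0 else None
cv2.imwrite("pics/w2.png",cv2.resize(w["image"],(800,600),interpolation=cv2.INTER_CUBIC)[:,:,::-1])
E
```

```text
[537.08078553  18.60418704 224.42111823] [-1.57208881  0.00306099 -0.12898264] [ 0.03375536  0.48098361 -0.17669792  1.83415093  0.11016813  0.83918731
 -0.32625719]
```

View pics/w2.png

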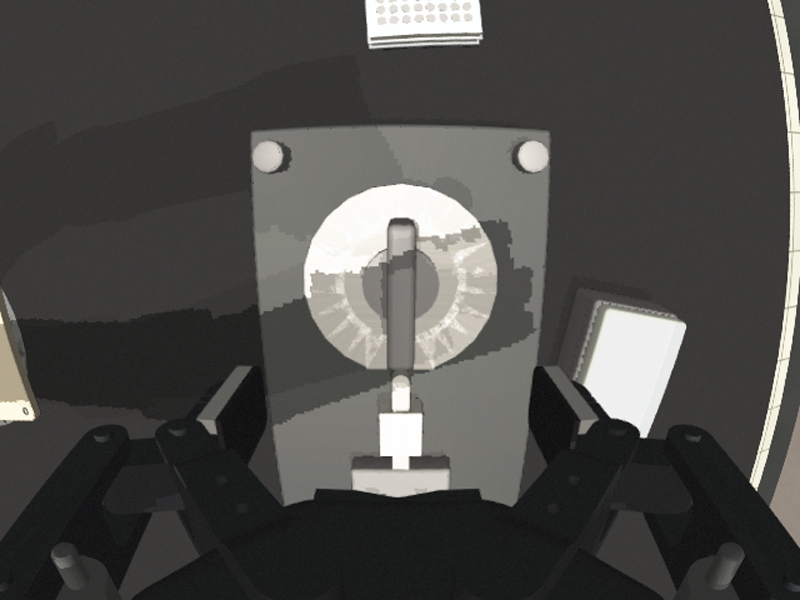

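Seen in the wrist view, the hub bar (401,220)-(400,370) lines up with the key (401,395) and slot line, so the hub is aligned to about 0.01 rad. Next is the bat.

```bash
cat >b.py <<'E'
from pl import *
p=pickle.load(open("p.pkl","rb"));p[2]=-.1265;piv=W([p[0],p[1],-.1254],(0,-85,70))[0]
def go(r,th=-.4,**k):  # r = TCP distance from pivot, th bat angle from upright
    plan(piv+R.from_euler("z",p[2]).apply([0,r*np.sin(th),r*np.cos(th)]),down(p[2],-th),**k)
def where():
    s=readout.read_state();q=R.from_euler("z",-p[2]).apply(s["eef_pos"]-piv)
    y=R.from_euler("z",-p[2]).apply(R.from_euler("xyz",s["tool_rot"]).as_matrix()[:,1])
    f=R.from_euler("z",-p[2]).apply(s["force"])
    print("unit-frame TCP-piv",q.round(1),"r",round(np.hypot(q[1],q[2]),2),"ang",round(np.arctan2(q[1],q[2]),3),"tool lean",round(np.arctan2(-y[1],-y[2]),3),"F",f.round(1),"Fradial",round(f[1]*-y[1]+f[2]*-y[2],1),"t",s["clock"])
E
python3 -c "
from b import *
print(piv);where();go(215,mm=30)"
```

```text
[ 516.2748237  -156.49391898   70.        ]
unit-frame TCP-piv [ -1.9 176.2 153.9] r 233.98 ang 0.853 tool lean 0.002 F [0.2 0.7 0.3] Fradial 0.3 t 8.5833
t 8.5833 pos [536.7  18.6 223.9] jaw yaw -0.129 F [0.3 0.7 0.3] w 84.9 dist [ -31.  -258.1   44.1] [23.01 -0.18 -0.22] rows 9
[[0.01, -0.12, -0.72, 0.51, -0.0, -0.0], [0.01, -0.15, -0.72, 0.51, -0.0, -0.0], [0.01, -0.19, -0.71, 0.51, -0.0, -0.0], [0.01, -0.22, -0.7, 0.51, -0.0, -0.0], [0.01, -0.25, -0.69, 0.51, -0.0, -0.0], [0.01, -0.28, -0.68, 0.51, -0.0, -0.0], [0.01, -0.31, -0.66, 0.51, -0.0, -0.0], [0.01, -0.34, -0.65, 0.51, -0.0, -0.0]]
```

Emit:
apply_moves --commands '[[[0.01, -0.12, -0.4, 0.3, 0, 0], [0.01, -0.15, -0.72, 0.5, 0, 0], [0.01, -0.19, -0.71, 0.5, 0, 0], [0.01, -0.22, -0.7, 0.5, 0, 0], [0.01, -0.25, -0.69, 0.5, 0, 0], [0.01, -0.28, -0.68, 0.5, 0, 0], [0.01, -0.31, -0.66, 0.5, 0, 0], [0.01, -0.34, -0.5, 0.5, 0, 0]]]'

```text
clock: 9.25
eef_pos: [509.8, -186.2, 257.1]
tool_rot: [-1.215, 0.022, -0.103]
force: [-0.1, -0.5, 1.0]
width: 84.9
```

Emit:
apply_moves --commands '[[[0, -0.2, -0.3, 0.3, 0, 0], [0, 0, 0, 0, 0, 0], [0, 0, 0, 0, 0, 0], [0, 0, 0, 0, 0, 0]]]'

```text
clock: 9.58
eef_pos: [504.0, -211.1, 253.4]
tool_rot: [-1.187, 0.032, -0.121]
force: [-1.0, -0.4, 0.9]
width: 84.9
```

```bash
python3 -c "
from b import *
where();go(180,mm=15,deg=1.5)
print(readout.read_state()['qpos'])"
```

```text
unit-frame TCP-piv [ -5.3 -55.8 183.4] r 191.68 ang -0.295 tool lean -0.384 F [-0.9 -0.5  0.9] Fradial 1.0 t 9.5833
t 9.5833 pos [ 504.  -211.1  253.4] jaw yaw -0.121 F [-1.  -0.4  0.9] w 84.9 dist [  3.4 -14.9 -17.6] [ 0.93 -0.4  -1.83] rows 2
[[0.07, 0.13, -0.25, 0.09, -0.04, -0.18], [0.07, 0.13, -0.25, 0.09, -0.04, -0.18]]
[ 0.75938935  0.5820631  -0.3260147   1.64659757 -0.19215865  1.10910088
  0.44322773]
```

Emit:
apply_moves --commands '[[[0.06, 0.1, -0.2, 0.1, -0.04, -0.18], [0.06, 0.1, -0.2, 0.08, -0.04, -0.18], [0.03, 0.05, -0.1, 0, 0, 0], [0, 0, 0, 0, 0, 0], [0, 0, 0, 0, 0, 0]]]'

```text
clock: 10.0
eef_pos: [508.3, -220.4, 233.2]
tool_rot: [-1.167, 0.0, -0.116]
force: [0.4, 0.8, 0.5]
width: 85.2
```

```bash
python3 - <<'E'
from b import *
from cell import eyes
where();go(150,mm=15,deg=1.5)
for n in("top","side"):
    r=eyes.get_image(n);pickle.dump(r,open(n+"3.pkl","wb"))
w=eyes.get_image("wrist");K=w["mtx"]
cv2.imwrite("pics/w3.png",w["image"][:,:,::-1])
def fe(P):
    c=cv2.Rodrigues(w["rvec"])[0]@np.array(P)+w["tvec"].ravel()
    th=np.arctan2(np.hypot(c[0],c[1]),c[2]);return K[0,0]*th*c[:2]/np.hypot(c[0],c[1])+K[:2,2]
for r in(62,114):print(r,fe(piv+R.from_euler("z",p[2]).apply([0,-r*np.sin(.4),r*np.cos(.4)])).round())
E
```

```text
unit-frame TCP-piv [  0.2 -64.4 163.2] r 175.47 ang -0.376 tool lean -0.404 F [0.3 0.8 0.5] Fradial 0.1 t 10.0
t 10.0 pos [ 508.3 -220.4  233.2] jaw yaw -0.116 F [0.4 0.8 0.5] w 85.2 dist [  0.6   6.  -25.1] [-0.23  0.53 -0.25] rows 2
[[-0.0, 0.32, -0.05, -0.02, 0.05, -0.03], [-0.0, 0.32, -0.05, -0.02, 0.05, -0.03]]
62 [318. 241.]
114 [318. 264.]
```

View pics/w3.png

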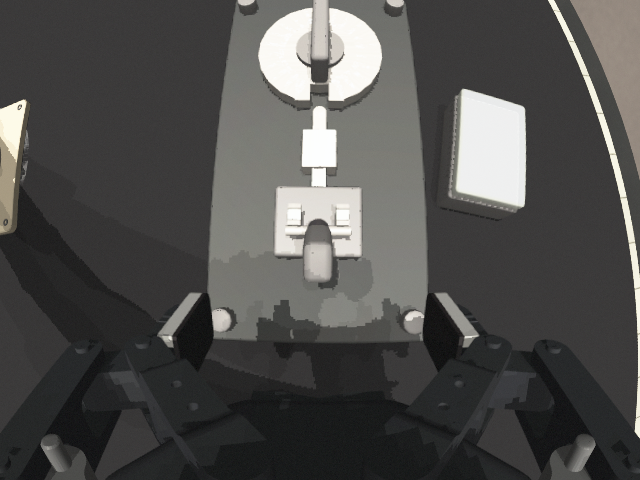

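The paddle tip appears at about (318,265) against a predicted (318,264). The keyway (319,90) faces the key (319,112). Descending along the bat axis.

Emit:
apply_moves --commands '[[[0, 0.4, -0.06, 0, 0.05, 0], [0, 0.5, -0.04, 0, 0.05, 0], [0, 0.5, 0, 0, 0, 0], [0, 0.4, 0, 0, 0, 0], [0, 0.2, 0, 0, 0, 0], [0, 0, 0, 0, 0, 0], [0, 0, 0, 0, 0, 0]]]'

```text
clock: 10.73
eef_pos: [515.7, -192.5, 159.7]
tool_rot: [-1.172, -0.005, -0.123]
force: [0.4, -0.2, 0.8]
width: 85.3
```

```bash
python3 -c "
from b import *
where();go(73,mm=15,deg=1.5)"
```

```text
unit-frame TCP-piv [  3.9 -35.8  89.7] r 96.55 ang -0.38 tool lean -0.399 F [ 0.4 -0.2  0.8] Fradial 0.8 t 10.7333
t 10.7333 pos [ 515.7 -192.5  159.7] jaw yaw -0.123 F [ 0.4 -0.2  0.8] w 85.3 dist [ -3.    7.8 -22.4] [0.04 0.28 0.22] rows 2
[[-0.05, 0.29, -0.02, 0.0, 0.03, 0.02], [-0.05, 0.29, -0.02, 0.0, 0.03, 0.02]]
```

Emit:
apply_moves --commands '[[[-0.05, 0.2, -0.02, 0, 0.03, 0.02], [-0.05, 0.22, -0.02, 0, 0.03, 0.02], [0, 0.15, 0, 0, 0, 0], [0, 0, 0, 0, 0, 0], [0, 0, 0, 0, 0, 0]]]'

```text
clock: 11.15
eef_pos: [514.0, -186.0, 138.4]
tool_rot: [-1.174, -0.004, -0.129]
force: [-0.2, -0.4, 0.6]
width: 85.2
```

```bash
python3 -c "
from b import *
where();go(73,mm=15,deg=1.5)"
```

```text
unit-frame TCP-piv [  1.5 -29.6  68.4] r 74.49 ang -0.408 tool lean -0.396 F [-0.2 -0.4  0.6] Fradial 0.7 t 11.15
t 11.15 pos [ 514.  -186.   138.4] jaw yaw -0.129 F [-0.2 -0.4  0.6] w 85.2 dist [-1.3  1.3 -1.1] [ 0.21 -0.04  0.28] rows 1
[[-0.04, 0.04, 0.02, 0.04, -0.01, 0.06]]
```

Close enough, so I'll nudge x and close.

Emit:
apply_moves --commands '[[[-0.04, 0.02, 0.02, 0.04, 0, 0.05], [0, 0, 0, 0, 0, 0], [0, 0, 0, 0, 0, 0], [0, 0, 0, 0, 0, 0], [0, 0, 0, 0, 0, 0], [0, 0, 0, 0, 0, 0], [0, 0, 0, 0, 0, 0], [0, 0, 0, 0, 0, 0]]]' --claw 0

```text
clock: 11.82
eef_pos: [512.7, -185.5, 138.7]
tool_rot: [-1.171, -0.001, -0.128]
force: [-0.5, 0.7, -1.3]
width: 17.9
```

```bash
python3 -c "
from b import *
where();print(readout.read_state()['width'])"
```

```text
unit-frame TCP-piv [  0.2 -29.2  68.7] r 74.66 ang -0.402 tool lean -0.399 F [-0.6  0.6 -1.3] Fradial -1.4 t 11.8167
17.906821790648863
```

Emit:
apply_moves --commands '[[[0, -0.08, 0, 0, 0, 0], [0, -0.1, 0, 0, 0, 0], [0, -0.1, 0, 0, 0, 0], [0, 0, 0, 0, 0, 0], [0, 0, 0, 0, 0, 0]]]'

```text
clock: 12.23
eef_pos: [512.2, -189.2, 147.6]
tool_rot: [-1.171, -0.0, -0.127]
force: [2.5, 2.3, -8.6]
width: 17.4
```

```bash
python3 -c "
from b import *
where()"
```

```text
unit-frame TCP-piv [  0.1 -32.9  77.6] r 84.28 ang -0.401 tool lean -0.4 F [ 2.2  2.6 -8.6] Fradial -8.9 t 12.2333
```

Emit:
apply_moves --commands '[[[0, -0.08, 0, 0, 0, 0], [0, -0.04, 0, 0, 0, 0], [0, 0, 0, 0, 0, 0]]]'

```text
clock: 12.48
eef_pos: [512.0, -190.7, 151.5]
tool_rot: [-1.17, 0.0, -0.127]
force: [2.4, 2.5, -9.2]
width: 17.1
```

```bash
python3 -c "
from b import *
where()"
```

```text
unit-frame TCP-piv [  0.1 -34.5  81.5] r 88.51 ang -0.401 tool lean -0.4 F [ 2.1  2.8 -9.2] Fradial -9.5 t 12.4833
```

Emit:
apply_moves --commands '[[[0, 0.001, 0.06, -0.3, 0, 0], [0, 0.002, 0.096, -0.5, 0, 0], [0, 0.002, 0.096, -0.5, 0, 0], [0, 0.002, 0.096, -0.5, 0, 0]]]'

```text
clock: 12.82
eef_pos: [513.6, -177.6, 155.2]
tool_rot: [-1.331, 0.001, -0.132]
force: [2.2, 1.7, -10.3]
width: 17.3
```

```bash
python3 -c "
from b import *
where()"
```

```text
unit-frame TCP-piv [ -0.  -21.3  85.2] r 87.86 ang -0.245 tool lean -0.24 F [  2.    1.9 -10.3] Fradial -10.4 t 12.8167
```

Emit:
apply_moves --commands '[[[0, 0.004, 0.096, -0.5, 0, 0], [0, 0.004, 0.096, -0.5, 0, 0], [0, 0.003, 0.096, -0.5, 0, 0], [0, 0.003, 0.096, -0.5, 0, 0]]]'

```text
clock: 13.15
eef_pos: [515.5, -161.6, 158.8]
tool_rot: [-1.518, -0.002, -0.13]
force: [0.9, -0.3, -10.2]
width: 17.2
```

```bash
python3 -c "
from b import *
where();print(readout.read_state()['width'])"
```

```text
unit-frame TCP-piv [-0.2 -5.2 88.8] r 88.93 ang -0.058 tool lean -0.052 F [  0.9  -0.2 -10.2] Fradial -10.2 t 13.15
17.22011740716341
```

Emit:
apply_moves --commands '[[[0, 0.013, 0.096, -0.5, 0, 0], [0, 0.013, 0.096, -0.5, 0, 0], [0, 0.01, 0.096, -0.5, 0, 0], [0, 0.01, 0.096, -0.5, 0, 0]]]'

```text
clock: 13.48
eef_pos: [517.4, -145.3, 158.7]
tool_rot: [-1.704, -0.006, -0.129]
force: [1.8, -1.2, -10.4]
width: 17.3
```

```bash
python3 -c "
from b import *
where();print(readout.read_state()['width'])"
```

```text
unit-frame TCP-piv [-0.3 11.3 88.7] r 89.43 ang 0.126 tool lean 0.133 F [  2.   -1.  -10.4] Fradial -10.5 t 13.4833
17.269399422113445
```

Emit:
apply_moves --commands '[[[0, 0.02, 0.096, -0.5, 0, 0], [0, 0.015, 0.096, -0.5, 0, 0], [0, 0.015, 0.096, -0.5, 0, 0], [0, 0.015, 0.09, -0.45, 0, 0]]]'

```text
clock: 13.82
eef_pos: [519.1, -129.7, 155.2]
tool_rot: [-1.885, -0.01, -0.128]
force: [1.8, -2.6, -9.9]
width: 17.6
```

```bash
python3 -c "
from b import *
where();print(readout.read_state()['width'])"
```

```text
unit-frame TCP-piv [-0.6 27.  85.2] r 89.39 ang 0.307 tool lean 0.314 F [ 2.1 -2.4 -9.9] Fradial -10.1 t 13.8167
17.585188070567586
```

Emit:
apply_moves --commands '[[[0, 0.01, 0.08, -0.4, 0, 0], [0, 0.01, 0.07, -0.35, 0, 0], [0, 0, 0.04, -0.2, 0, 0], [0, 0, 0.02, 0, 0, 0]]]'

```text
clock: 14.15
eef_pos: [520.0, -121.3, 153.0]
tool_rot: [-1.979, -0.012, -0.124]
force: [1.9, -7.6, -9.0]
width: 17.4
```

```bash
python3 -c "
from b import *
where();print(readout.read_state()['width'])"
```

```text
unit-frame TCP-piv [-0.8 35.4 83. ] r 90.27 ang 0.403 tool lean 0.408 F [ 2.8 -7.3 -9. ] Fradial -11.1 t 14.15
17.366198698283682
```

It's at the end stop: tangential force has appeared at 0.40 rad lean. Letting the bat back in along its axis.

Emit:
apply_moves --commands '[[[0, 0.1, 0.01, 0, 0, 0], [0, 0.12, 0.005, 0, 0, 0], [0, 0.1, 0, 0, 0, 0], [0, 0.06, 0, 0, 0, 0], [0, 0, 0, 0, 0, 0], [0, 0, 0, 0, 0, 0]]]'

```text
clock: 14.65
eef_pos: [519.3, -127.1, 139.8]
tool_rot: [-1.979, -0.014, -0.125]
force: [0.8, -1.6, -5.5]
width: 17.2
```

```bash
python3 -c "
from b import *
where();print(readout.read_state()['width'])"
```

```text
unit-frame TCP-piv [-0.7 29.5 69.8] r 75.8 ang 0.4 tool lean 0.409 F [ 1.  -1.5 -5.5] Fradial -5.7 t 14.65
17.198108268374618
```

Emit:
apply_moves --commands '[[[0, 0, 0, 0, 0, 0], [0, 0, 0, 0, 0, 0], [0, 0, 0, 0, 0, 0], [0, 0, 0, 0, 0, 0], [0, 0, 0, 0, 0, 0], [0, 0, 0, 0, 0, 0]]]' --claw 85

```text
clock: 15.15
eef_pos: [521.2, -126.3, 142.8]
tool_rot: [-1.978, -0.019, -0.125]
force: [0.7, 0.5, -0.1]
width: 85.1
```

Emit:
apply_moves --commands '[[[0, -0.3, 0, 0, 0, 0], [0, -0.6, 0, 0, 0, 0], [0, -0.8, 0, 0, 0, 0], [0, -0.8, 0, 0, 0, 0], [0, -0.6, 0, 0, 0, 0], [0, -0.3, 0, 0, 0, 0], [0, 0, 0, 0, 0, 0], [0, 0, 0, 0, 0, 0]]]'

```text
clock: 15.82
eef_pos: [524.5, -70.2, 273.0]
tool_rot: [-1.978, -0.016, -0.126]
force: [0.3, -0.4, -0.4]
width: 84.6
```

```bash
python3 - <<'E'
from b import *
from cell import eyes
where();print(readout.read_state()["width"])
S=eyes.get_image("side");w=eyes.get_image("wrist");K=w["mtx"]
def fe(P):
    c=cv2.Rodrigues(w["rvec"])[0]@np.array(P)+w["tvec"].ravel()
    th=np.arctan2(np.hypot(c[0],c[1]),c[2]);return K[0,0]*th*c[:2]/np.hypot(c[0],c[1])+K[:2,2]
for th in(.34,.4):
  for r in(114,117,130):
    X=piv+R.from_euler("z",p[2]).apply([0,r*np.sin(th),r*np.cos(th)]);print(th,r,fe(X).round(1),proj(S,X).round(1))
a=cv2.resize(S["image"][235:425,225:365],(400,543),interpolation=cv2.INTER_CUBIC);b=cv2.resize(w["image"][:,120:520],(400,480))
b=cv2.copyMakeBorder(b,0,63,0,0,cv2.BORDER_CONSTANT)
cv2.imwrite("pics/f.png",np.hstack([a,b])[:,:,::-1])
E
```

```text
unit-frame TCP-piv [ -2.7  86.7 203. ] r 220.69 ang 0.404 tool lean 0.407 F [ 0.3 -0.3 -0.4] Fradial -0.5 t 15.8167
84.59840250982924
0.34 114 [320.  246.8] [[291.3 290.6]]
0.34 117 [320.1 248.3] [[291.3 288.8]]
0.34 130 [320.5 255.2] [[291.  281.3]]
0.4 114 [320.  237.4] [[291.8 289.2]]
0.4 117 [320.1 238.6] [[291.8 287.4]]
0.4 130 [320.5 243.9] [[291.6 279.8]]
```

View pics/f.png

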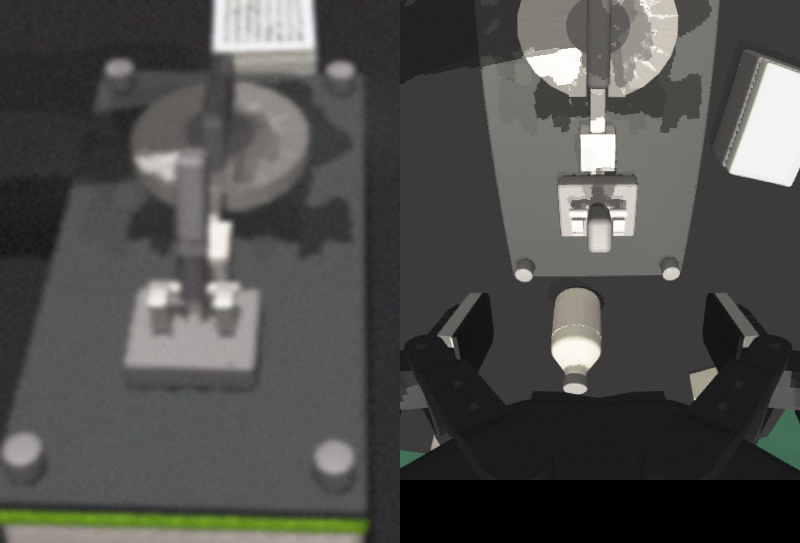

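```bash
python3 -c "
from cell import finish_job
print(finish_job())"
```

```text
the job is handed in; nothing more can be done
None
```

I turned the hub about 1.54 rad so its keyway faces the key. I then pulled the bat out about 14 mm, flipped it over the gate to the hub side until it met the end stop, let it back in, and released it. The gripper was withdrawn clear and I handed the job in at about 16 s on the clock; `finish_job` gives no verdict.

- **Bat position:** In the last side picture the tip is at about (291.5, 288.5) px. The model gives (291.8, 289.2) for fully thrown with the bat in, so the throw is good to a few hundredths of a rad and the bat is in to about 3 mm.
- **Key and hub:** In the last wrist picture the key runs into the keyway in line with the bar. I did not measure the key's depth separately, only through the toggle angle.
- **Bystanders:** In the last pictures the plates, tip box and bottle look undisturbed, and the bottle is upright.
- **Forces:** Wrist force stayed within about 12 N in every reading and read near zero after letting go.
- **Disagreement:** My first estimate of the bat tip height was 181 mm against 175 mm expected. I took this as an imprecise pick of the tip, and the later wrist view matched the model to about 1 px.

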